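# Lid and hold-down on the instrument pot

### The arm

A 7-joint arm with a two-finger parallel gripper is mounted at the origin on the work surface. World frame = base frame: x ahead of the robot, y to its left, z up, the work surface at z = 0. Lengths are in m, angles in rad, forces in N, time in s.
With the tool pointing down it reaches from about 0.4 to 0.9 m from the base axis. Payload 5.6 kg.
Tool frame: the origin (TCP) lies at the very end of the fingers, on their centre line; the grasp point (between the pads) lies grasp_offset behind it (grasp_offset is the distance from the TCP to the grasp point, in m); z points along the fingers, y is the direction in which the jaws open and shut (so a half turn about z gives the same grasp; the last joint's range is limited). The gripper opens to 92 mm and grips with 3 to 60 N. Pads are 20 mm wide; open, the fingers measure 128 mm over their backs; the gripper's body (75 mm by 189 mm) begins 69 mm behind the grasp point.
Start: joints at [1.255, 0.468, -0.012, 1.603, 0.006, 1.071, -0.056], TCP at [0.175, -0.626, 0.215] pointing down, gripper open.
Joint ranges: [-2.53, 2.53], [-0.31, 2.02], [-1.57, 1.55], [0.28, 2.44], [-1.29, 4.43], [0.15, 1.84], [-2.92, 2.92]. Speed limits (rad/s): [2.57, 2.57, 3.14, 3.14, 3.14, 3.14, 3.14].

### API

Orientations are given as a unit quaternion [x, y, z, w].
In Python, from station import read_state, camera, sign_off, grasp_offset gives the robot as it stands. The module is installed in compiled form; this text tells all that it offers.
- The arm moves only by the shell command python3 -m crank 'ROWS'. ROWS is text: rows parted by semicolons, each of 5 numbers parted by spaces: the opening, from 0 (shut) to 1 (fully open), then the shift along the tool's x, y, z in mm, then the turn about the tool's z in rad. A call has exactly 5 rows; each row shifts and turns the commanded pose from where the row before left it, along the tool's axes as they then stand; what a row does not reach is not made up. A row lasts 1/12 s, in which the tool goes at most 41.7 mm and 7.16 degrees, less where a joint would pass 70% of its speed; a pose out of reach is approached as far as the arm can. A call with a gripper value outside its range is refused whole. The fingers move at their own pace and stop on an object; the grip force is fixed at half the most. Time passes only in rows, so rows that do not move let the fingers close, or fill a call up. It gives the time, the measured TCP pose, the force and the opening at its end, in the units of the state.
- read_state(): the state, without advancing time (a new reading comes with each control period).
- camera(name): name is "scene" or "top"; returns a dict with "img" (480x640x3 uint8, red, green, blue), "z_map" (480x640 float32, m along the optical axis (not along the pixel's ray), 0 where there is no reading), "mtx" (3x3 intrinsics, pixels), "distortion" ([k1, k2, p1, p2, k3] as OpenCV has them; the pictures are not rectified), "R" (3x3) and "t" (3): a world point X has camera coordinates R X + t. Camera axes: x right, y down, z forward; pixel columns grow to the right and rows downward; lengths in m; the calibration is good to about 2 mm. A picture is of the moment at which its call begins.
- sign_off(): hands the job in, once; it reports no verdict.
The state is a dict: "t": time; "joint_pos": joint angles; "qd": joint speeds; "effort": joint torques, N m; "tool_pos": TCP position; "orientation": TCP orientation; "ft_force": force on the tool from outside, world axes, zero at the start; "wrist_torque": the same for the moment, N m; "width": finger opening in m.
Only numpy, scipy, OpenCV 4.12 (cv2) and the standard library are available. Lean on these libraries where they do the work, as an engineer would, in place of code of your own. Each camera call takes 0.05 s, during which the arm holds its last target. There are 200 camera calls.

### The job

The blue-and-brown attitude indicator ball has been packed in its round green storage pot. Put the matching lid, the large aluminium one with the black knob, on the pot so that it sits fully home all round, then swing the pot's yellow hold-down arm with the red handle fully over the lid and let go.

Things in the scene. Friction and masses are not known exactly. Their poses are not given: they have to be found in the camera images.
- lid_knob (a point): Large loose lid: aluminium disc 108 mm across, 6 thick; black knob on top, 26 across, 38 tall; tapered black plug below, 82 across, 8 deep; 0.25 kg. Lies plug down, 52 tall. Point: on the knob's axis, 22 above the disc, 36 above the plug's underside, 16 below the knob's top: grip here. z up. A smaller lid (72 across, white knob) that does not fit lies about too; the two may swap places.
- pot_mouth (a point): Centre of the mouth, at rim height, of the fixed green pot: 100 mm outside, 92 inside diameter, rim 90 above the bench; the ball inside lies clear below the plug. Lid fully home: disc on the rim, knob point 28 above this point. z up; y points from the pot's axis to the hold-down's vertical pivot, 85 mm away along +y.
- holddown (a joint): Angle (rad) of the yellow arm about its pivot. 0: at its stop, over the lid, pointing at the pot's axis (handle then 43 mm from that axis). Grows opening, counter-clockwise from above; 1.57: points along the pot's +x. Starts 1.4 to 2.0. Arm 16 mm wide, 8 thick, reaches 58 from the pivot, underside 9.5 above the rim (3.5 over a seated lid). Needs about 1.5 N at the handle; stays where left.
- holddown_handle (a point): Centre of the upright red handle on the yellow hold-down arm: a round post 14 mm across, 45 tall, 42 from the pivot axis. The point is 26 above the arm's top face, 19 below the handle's top, 133.5 above the bench. z up; y points from the handle to the pivot axis.
Things that resemble listed ones, but are neither listed nor needed, are in the scene too. What is shaped like the part that bears lid_knob but orange is not meant. Leave any turquoise look-alike of the part that bears pot_mouth alone.

How it is judged:
On the way, in this order (a step that is already met when the one before it is completed fails the run):
1. the large lid sits fully home on the pot (horizontal distance between lid_knob and pot_mouth below 0.01 m and z of lid_knob in the frame of pot_mouth between 0.022 and 0.032 m and angle between lid_knob's own z axis and vertical below 0.1 rad), for 0.2 s.
2. the hold-down arm is swung over the seated lid (all of step 1 and value of joint holddown below 0.17 rad), for 0.2 s.
At the end, for the whole second after the job is handed in: The large lid is level (within 6 degrees) and at rest on the pot, its knob within 10 mm of the pot's axis and its knob point no more than 4 mm above (or 6 mm below) its fully home height, and the hold-down arm is within 0.17 rad (10 degrees) of fully over the lid (all of step 2 and linear speed of lid below 0.02 m/s); the robot touches nothing.
It also fails if it takes over 58 s, if anything falls off the work surface, if the arm or the gripper's body presses on something with over 40 N, if the wrist force passes 120 N, or if a joint passes its speed limit or range.

## Working session

There is one attempt and no reset: what is moved stays moved. The work goes in short steps, Python scripts to look and compute and a shell command to move; the robot and the scene stay as the last step left them, time stands still between calls to the robot, and variables do not carry over. Pictures are saved under pics/ and viewed, about 8 in all and at most 12, crops included, and the job is handed in when it is done.

```bash
mkdir -p pics
cat > h.py <<'E'
import numpy as np, cv2
from station import read_state, camera, sign_off, grasp_offset
def cloud(c):
    h,w=c["z_map"].shape
    uv=np.stack(np.meshgrid(np.arange(w),np.arange(h)),-1).reshape(-1,1,2).astype(np.float64)
    n=cv2.undistortPoints(uv,c["mtx"],np.array(c["distortion"])).reshape(h,w,2)
    z=c["z_map"][...,None].astype(float)
    P=np.concatenate([n*z,z],-1)
    return (P-np.array(c["t"]))@np.array(c["R"])   # world
def plane(c,u,v,zw):
    n=cv2.undistortPoints(np.array([[[u,v]]],float),c["mtx"],np.array(c["distortion"])).ravel()
    R=np.array(c["R"]);C=-R.T@np.array(c["t"]);d=R.T@np.array([*n,1])
    return C+d*(zw-C[2])/d[2]
E
python3 - <<'E'
from h import *
print(grasp_offset, read_state())
for n in("scene","top"):
    c=camera(n); cv2.imwrite(f"pics/{n}0.png",c["img"][...,::-1]); np.save(f"{n}0.npy",c,allow_pickle=True)
    print(n,c["R"],c["t"],c["mtx"],(c["z_map"]>0).mean())
E
```

```text
0.0187 {'t': 0.0, 'joint_pos': array([ 1.25497305,  0.46834928, -0.01163414,  1.60362336,  0.00603303,
        1.07141784, -0.05630439]), 'qd': array([-4.06850976e-04, -1.20791936e-03,  2.65711520e-03,  3.24384914e-04,
       -7.31733342e-04, -7.96580496e-04, -9.11576644e-05]), 'effort': array([ 4.84965403e-04, -5.20572817e+01, -1.24568929e-02, -2.43747586e+01,
       -5.66468784e-02,  1.72832102e-02,  1.91245726e-04]), 'tool_pos': array([ 0.17492553, -0.62540684,  0.21365859]), 'orientation': array([ 9.90711636e-01,  1.35976749e-01, -1.88179493e-04, -8.61416594e-04]), 'ft_force': array([-0.48178268, -0.16384423,  0.29668126]), 'wrist_torque': array([0.0101029 , 0.01125684, 0.02218398]), 'width': 0.09148069521163896}
scene [[-0.31592404  0.94869773 -0.01283005]
 [ 0.70200954  0.22463529 -0.6758118 ]
 [-0.63825904 -0.22251201 -0.73696255]] [ 0.13073661 -0.24104368  1.51923285] [[566.93568097   0.         327.69351882]
 [  0.         566.93568097 241.75647136]
 [  0.           0.           1.        ]] 0.996005859375
top [[ 2.30866225e-04 -9.99999547e-01  9.23461507e-04]
 [-9.91641991e-01 -3.48081373e-04 -1.29019534e-01]
 [ 1.29019797e-01 -8.85956955e-04 -9.91641622e-01]] [0.00257146 0.48175258 0.99028825] [[523.27531581   0.         329.87521059]
 [  0.         523.27531581 238.3493339 ]
 [  0.           0.           1.        ]] 0.9959798177083333
```

View pics/scene0.png

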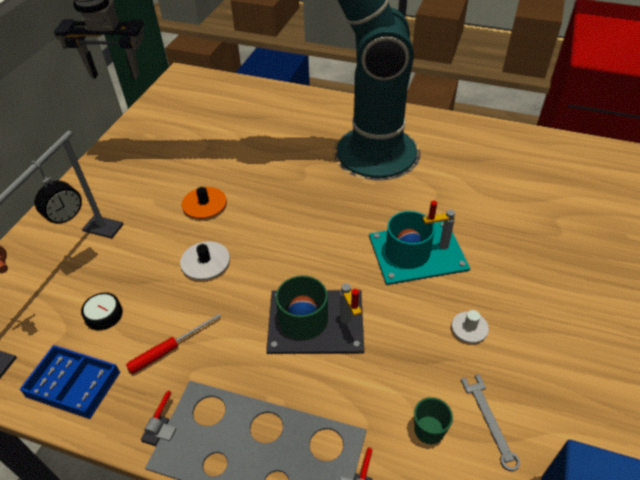

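View pics/top0.png

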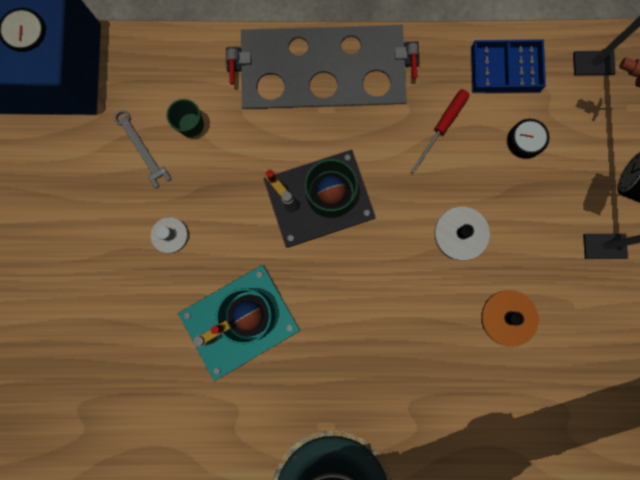

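Scene view: aluminium lid with black knob (205,258), green pot (302,305) with its handle (355,298). Top view: candidates for the lid are aluminium with black knob (462,233), orange (510,318) and small with white knob (169,235). The aluminium one with the black knob fits. Pots are green on a dark plate (331,187), turquoise (248,316, leave alone) and a small cup (186,117). The green one with the ball fits. Next I'll measure them and make one crop to confirm.

```bash
cat > m.py <<'E'
from h import *
def circ(P):
    A=np.c_[2*P[:,:2],np.ones(len(P))];s=np.linalg.lstsq(A,(P[:,:2]**2).sum(1),rcond=None)[0]
    return s[:2],np.sqrt(s[2]+s[:2]@s[:2])
def hull(P): 
    return cv2.minEnclosingCircle(P[:,:2].astype(np.float32))
if __name__=="__main__":
  for n in("scene","top"):
    c=np.load(f"{n}0.npy",allow_pickle=True).item();P=cloud(c);im=c["img"];hsv=cv2.cvtColor(im,cv2.COLOR_RGB2HSV)
    z=P[...,2]
    a=plane(c,*((205,258) if n=="scene" else (462,233)),0.03)
    near=np.hypot(P[...,0]-a[0],P[...,1]-a[1])<.09
    d=P[near&(z>.007)&(z<.022)]; k=P[near&(z>.045)]
    print(n,"disc",hull(d),np.median(d[:,2]),"knobtop",hull(k) if len(k) else 0,np.median(k,0),len(k))
    a=plane(c,*((302,288) if n=="scene" else (331,187)),0.09)
    near=np.hypot(P[...,0]-a[0],P[...,1]-a[1])<.075
    g=(hsv[...,0]>55)&(hsv[...,0]<88)&(hsv[...,1]>80)
    r=P[near&g&(z>.085)&(z<.096)]
    print("rim",circ(r),hull(r),np.median(r[:,2]),len(r))
    near=np.hypot(P[...,0]-a[0],P[...,1]-a[1])<.16
    red=((hsv[...,0]<6)|(hsv[...,0]>174))&(hsv[...,1]>150)
    h=P[near&red&(z>.1)];ht=h[h[:,2]>.147]
    print("handle",h.mean(0),h[:,2].min(),h[:,2].max(),len(h),"top",ht.mean(0),len(ht))
    yl=(hsv[...,0]>18)&(hsv[...,0]<32)&(hsv[...,1]>140)
    y=P[near&yl&(z>.095)]; print("yellow",y.mean(0),np.ptp(y,0),len(y))
    o=P[near&(z>.097)&~red&~yl];print("pivot?",np.median(o,0),o.max(0),len(o))
  c=np.load("top0.npy",allow_pickle=True).item()["img"]
  s=np.hstack([cv2.resize(c[130:260,250:390],None,fx=2.8,fy=2.8),cv2.resize(c[178:308,400:540],None,fx=2.8,fy=2.8)])
  cv2.imwrite("pics/crop.png",s[...,::-1])
E
python3 m.py
```

```text
scene disc ((0.505582332611084, -0.2585870027542114), 0.08206585049629211) 0.01542269426859972 knobtop ((0.4957023859024048, -0.25824669003486633), 0.014703970402479172) [ 0.49656706 -0.25742539  0.0525724 ] 108
rim (array([0.57711506, 0.00192475]), np.float64(0.04733243599994938)) ((0.5770698189735413, 0.0018703865353018045), 0.04985542967915535) 0.0898205518242699 332
handle [0.58466976 0.11069336 0.13955112] 0.11409340103844186 0.15708647974773368 103 top [0.58296427 0.10998522 0.15281306] 42
yellow [0.57668335 0.10124997 0.1095873 ] [0.04844915 0.04242617 0.04480653] 141
pivot? [0.55525688 0.08520498 0.11595682] [0.58952298 0.11550866 0.1547972 ] 140
top disc ((0.4942430257797241, -0.2606222629547119), 0.05484766140580177) 0.014174215069637234 knobtop ((0.49475762248039246, -0.259245365858078), 0.012748459354043007) [ 0.49494739 -0.25835041  0.05154978] 146
rim (array([0.57463775, 0.00173964]), np.float64(0.04754311898198317)) ((0.575119137763977, 0.002112939488142729), 0.05023305118083954) 0.08957236856537756 360
handle [0.57897879 0.10700187 0.14677495] 0.12063622275609756 0.1564632610087586 66 top [0.58020268 0.10806468 0.15234932] 45
yellow [0.56676346 0.09807629 0.10724259] [0.03574236 0.03877789 0.00893626] 128
pivot? [0.54985119 0.08556861 0.11366178] [0.58880172 0.12343069 0.152908  ] 160
```

View pics/crop.png

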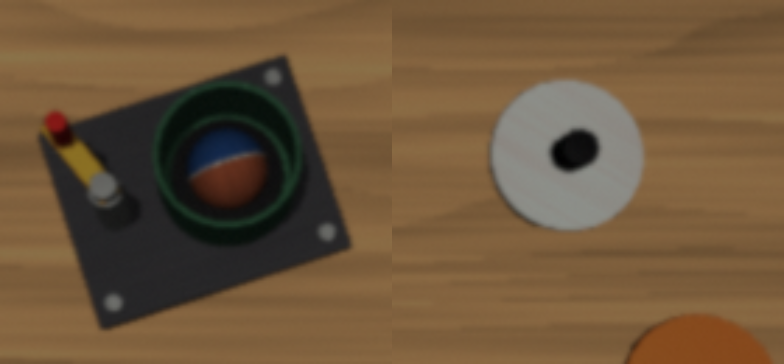

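The left crop shows the green pot with the ball and the yellow arm with its red handle swung open. The right crop shows the aluminium lid with its black knob, confirmed as the one meant. The sizes agree: disc 54.8 mm radius at 14 mm height, knob top at 52 mm, rim at 90 mm with a 50 mm radius. The fitted handle–pivot distance is about 40 mm and pivot–pot about 85 mm, giving a hold-down angle near 1.96 rad.

```bash
cat > d.py <<'E'
import sys
from h import *
from scipy.spatial.transform import Rotation as Ro
s=read_state();R=Ro.from_quat(s["orientation"]).as_matrix()
T=np.array([float(a) for a in sys.argv[1:4]])
print("t",round(s["t"],2),"tcp",s["tool_pos"].round(4),"w",round(s["width"],4),"F",s["ft_force"].round(1),"q7",s["joint_pos"][6].round(2),
 "toolx deg",np.degrees(np.arctan2(R[1,0],R[0,0])).round(1),"zaxis",R[:,2].round(3))
print("delta tool mm",(R.T@(T-s["tool_pos"])*1000).round(1))
E
python3 d.py 0.495 -0.2585 0.08
```

```text
t 0.1 tcp [ 0.1749 -0.6255  0.2137] w 0.0921 F [-0.3  0.2  0.2] q7 -0.06 toolx deg 15.6 zaxis [-0.001  0.001 -1.   ]
delta tool mm [ 407.1 -267.   134.1]
```

```bash
python3 -m crank '1 25 -30 0 0;1 25 -30 0 0;1 25 -30 0 0;1 25 -30 0 0;1 25 -30 0 0'; python3 -m crank '1 25 -30 0 0;1 25 -30 0 0;1 25 -30 0 0;1 25 -27 10 0;1 25 0 20 0'; python3 -m crank '1 30 0 20 0;1 30 0 20 0;1 30 0 20 0;1 30 0 20 0;1 30 0 20 0';python3 d.py 0.495 -0.2585 0.08
```

```text
t: 0.52
tool_pos: [0.2553, -0.4458, 0.2142]
orientation: [0.991, 0.136, -0.0, -0.0]
ft_force: [1.0, 0.7, 0.4]
width: 0.0919
t: 0.93
tool_pos: [0.3447, -0.2975, 0.1861]
orientation: [0.99, 0.138, 0.001, 0.001]
ft_force: [-0.6, -1.4, -0.0]
width: 0.0918
t: 1.35
tool_pos: [0.4894, -0.2605, 0.0832]
orientation: [0.991, 0.136, -0.0, -0.0]
ft_force: [-0.0, -0.3, 0.1]
width: 0.0919
t 1.35 tcp [ 0.4894 -0.2605  0.0832] w 0.0919 F [-0.  -0.3  0.1] q7 -1.0 toolx deg 15.6 zaxis [-0.001  0.    -1.   ]
delta tool mm [ 6.  -0.4  3.2]
```

```bash
python3 -m crank '1 6 0 10 0;1 0 0 15 0;1 0 0 15 0;1 0 0 14 0;1 0 0 7 0';python3 -m crank '1 0 0 0 0;0 0 0 0 0;0 0 0 0 0;0 0 0 0 0;0 0 0 0 0'; python3 -m crank '0 0 0 0 0;0 0 0 0 0;0 0 0 0 0;0 0 0 0 0;0 0 0 0 0';python3 d.py 0.495 -0.2585 0.2
```

```text
t: 1.77
tool_pos: [0.4925, -0.2592, 0.0217]
orientation: [0.991, 0.136, -0.001, -0.001]
ft_force: [-0.1, 0.1, 0.7]
width: 0.0919
t: 2.18
tool_pos: [0.4946, -0.2598, 0.0245]
orientation: [0.991, 0.136, 0.001, 0.0]
ft_force: [-0.2, 0.1, -1.3]
width: 0.0671
t: 2.6
tool_pos: [0.4942, -0.2595, 0.0236]
orientation: [0.991, 0.136, -0.0, 0.0]
ft_force: [0.0, -1.3, 0.2]
width: 0.034
t 2.6 tcp [ 0.4942 -0.2595  0.0236] w 0.034 F [ 0.  -1.3  0.2] q7 -1.04 toolx deg 15.6 zaxis [-0. -0. -1.]
delta tool mm [   1.1   -0.7 -176.4]
```

```bash
python3 -m crank '0.4 0 0 2 0;0.4 0 0 2 0;0 0 0 0 0;0 0 0 0 0;0 0 0 0 0';python3 -m crank '0 0 0 0 0;0 0 0 0 0;0 0 0 0 0;0 0 0 0 0;0 0 0 0 0';python3 d.py 0.495 -0.2585 0.2
```

```text
t: 3.02
tool_pos: [0.4939, -0.2593, 0.0193]
orientation: [0.991, 0.136, -0.0, -0.0]
ft_force: [-0.2, -0.7, -1.2]
width: 0.0254
t: 3.43
tool_pos: [0.4941, -0.2595, 0.0195]
orientation: [0.991, 0.136, -0.0, -0.0]
ft_force: [1.0, -0.6, -1.9]
width: 0.0254
t 3.43 tcp [ 0.4941 -0.2595  0.0195] w 0.0254 F [ 1.  -0.6 -1.9] q7 -1.04 toolx deg 15.6 zaxis [-0.  0. -1.]
delta tool mm [   1.1   -0.7 -180.5]
```

```bash
python3 -m crank '0 0 0 -10 0;0 0 0 -20 0;0 0 0 -20 0;0 0 0 -20 0;0 0 0 -20 0';python3 -m crank '0 0 0 -25 0;0 0 0 -25 0;0 0 0 -20 0;0 0 0 -10 0;0 0 0 0 0';python3 -m crank '0 0 0 0 -0.1;0 0 0 0 -0.12;0 0 0 0 -0.12;0 0 0 0 -0.12;0 0 0 0 -0.12';python3 -m crank '0 0 0 0 -0.12;0 0 0 0 -0.12;0 0 0 0 -0.12;0 0 0 0 -0.12;0 0 0 0 -0.12';python3 -m crank '0 0 0 0 -0.12;0 0 0 0 -0.12;0 0 0 0 -0.12;0 0 0 0 0;0 0 0 0 0';python3 d.py 0.575 -0.08 0.18
```

```text
t: 3.85
tool_pos: [0.4941, -0.2594, 0.1112]
orientation: [0.991, 0.136, 0.0, 0.0]
ft_force: [0.3, -0.3, -2.0]
width: 0.0254
t: 4.27
tool_pos: [0.4955, -0.2601, 0.1925]
orientation: [0.991, 0.136, 0.002, 0.002]
ft_force: [-0.6, -0.7, -2.2]
width: 0.0253
t: 4.68
tool_pos: [0.4932, -0.259, 0.188]
orientation: [0.909, 0.416, -0.001, -0.001]
ft_force: [-0.4, 0.2, -2.1]
width: 0.0252
t: 5.1
tool_pos: [0.4932, -0.2591, 0.188]
orientation: [0.746, 0.666, -0.0, -0.001]
ft_force: [0.1, -0.4, -1.9]
width: 0.0254
t: 5.52
tool_pos: [0.4934, -0.2593, 0.1884]
orientation: [0.618, 0.786, 0.0, -0.001]
ft_force: [0.7, 0.2, -1.5]
width: 0.0255
t 5.52 tcp [ 0.4934 -0.2593  0.1884] w 0.0255 F [ 0.7  0.2 -1.5] q7 0.44 toolx deg 103.7 zaxis [-0.002  0.001 -1.   ]
delta tool mm [154.9 121.6   8.5]
```

```bash
python3 -m crank '0 20 12 0 0;0 30 18 0 0;0 30 18 0 0;0 30 18 0 0;0 30 18 0 0';python3 -m crank '0 30 18 0 0;0 30 18 0 0;0 20 12 0 0;0 14 10 0 0;0 0 0 0 0';python3 d.py 0.576 0.002 0.13
python3 - <<'E'
from h import *
from m import circ,hull
for n in("scene","top"):
    c=camera(n);P=cloud(c);z=P[...,2]
    if n=="scene":cv2.imwrite("pics/carry.png",c["img"][...,::-1])
    near=np.hypot(P[...,0]-.576,P[...,1]-.002)<.075
    sat=cv2.cvtColor(c["img"],cv2.COLOR_RGB2HSV)
    d=P[near&(z>.176)&(z<.192)&(sat[...,1]<60)&(sat[...,2]>90)]
    print(n,hull(d),np.median(d[:,2]),len(d), np.percentile(d,[1,99],axis=0).round(4).tolist())
E
```

```text
t: 5.93
tool_pos: [0.5421, -0.102, 0.1891]
orientation: [0.618, 0.786, -0.0, -0.0]
ft_force: [0.6, -0.1, -1.4]
width: 0.0251
t: 6.35
tool_pos: [0.5764, 0.007, 0.1894]
orientation: [0.615, 0.788, 0.001, -0.001]
ft_force: [0.0, 0.8, -2.4]
width: 0.0257
t 6.35 tcp [0.5764 0.007  0.1894] w 0.0257 F [ 0.   0.8 -2.4] q7 -0.08 toolx deg 104.1 zaxis [ 0.     0.003 -1.   ]
delta tool mm [-4.9 -1.7 59.3]
scene ((0.5773012638092041, 0.009535917080938816), 0.05414806678891182) 0.18541872045709326 1267 [[0.5291, -0.0341, 0.1817], [0.6282, 0.0593, 0.1887]]
top ((0.5668379068374634, 0.03299446403980255), 0.04422372952103615) 0.18372842744583054 670 [[0.5267, 0.0194, 0.1805], [0.6065, 0.0581, 0.1872]]
```

View pics/carry.png

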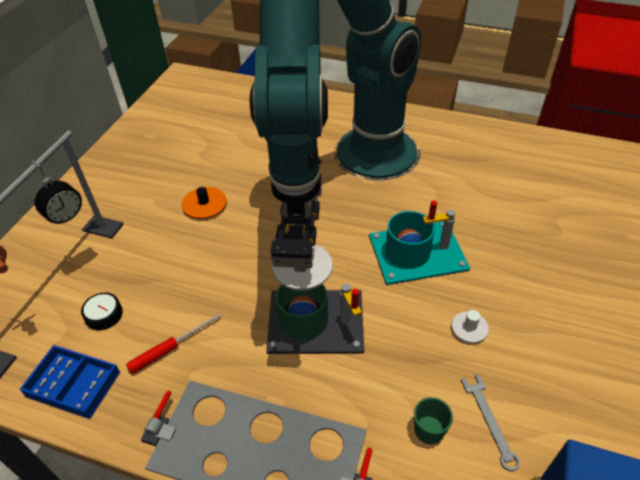

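The lid hangs level over the green pot (disc at 302,267 in the scene view). Its centre is about 7 mm past the pot's axis in +y, so I correct that while descending.

```bash
python3 -m crank '0 -7 -2 5 0;0 0 0 15 0;0 0 0 15 0;0 0 0 15 0;0 0 0 12 0';python3 -m crank '0 0 0 0 0;0 0 0 0 0;0 0 0 0 0;0 0 0 0 0;0 0 0 0 0';python3 d.py 0.576 -0.0005 0.1
python3 - <<'E'
from h import *
from m import hull
c=camera("scene");P=cloud(c);z=P[...,2]
near=np.hypot(P[...,0]-.576,P[...,1]-.002)<.075
sat=cv2.cvtColor(c["img"],cv2.COLOR_RGB2HSV)
for o in(.123,):
    d=P[near&(z>o-.008)&(z<o+.008)&(sat[...,1]<60)&(sat[...,2]>90)]
    print(hull(d),np.median(d[:,2]),len(d))
E
```

```text
t: 6.87
tool_pos: [0.5748, -0.0085, 0.1259]
orientation: [0.618, 0.786, -0.001, -0.0]
ft_force: [0.1, -0.0, -1.1]
width: 0.0257
t: 7.28
tool_pos: [0.5763, -0.0056, 0.1284]
orientation: [0.617, 0.787, 0.0, 0.001]
ft_force: [-0.4, 0.7, -1.7]
width: 0.0255
t 7.28 tcp [ 0.5763 -0.0056  0.1284] w 0.0255 F [-0.4  0.7 -1.7] q7 -0.11 toolx deg 103.9 zaxis [ 0.002 -0.    -1.   ]
delta tool mm [ 5.1  0.9 28.4]
((0.5767428874969482, -0.003779162187129259), 0.05367428436875343) 0.12457543389229876 1131
```

```bash
python3 -m crank '0 5.5 1 0 0;0 0 0 5 0;0 0 0 5 0;0 0 0 5 0;0 0 0 0 0';python3 -m crank '0 0 0 4 0;0 0 0 4 0;0 0 0 3 0;0 0 0 0 0;0 0 0 0 0';python3 d.py 0.576 -0.0005 0.1
python3 - <<'E'
from h import *
from m import hull
c=camera("scene");P=cloud(c);z=P[...,2]
near=np.hypot(P[...,0]-.576,P[...,1]-.002)<.075
sat=cv2.cvtColor(c["img"],cv2.COLOR_RGB2HSV)
d=P[near&(z>.09)&(z<.112)&(sat[...,1]<60)&(sat[...,2]>90)]
print(hull(d),np.median(d[:,2]),len(d))
E
```

```text
t: 7.75
tool_pos: [0.5744, -0.0001, 0.1111]
orientation: [0.617, 0.787, -0.001, -0.001]
ft_force: [0.2, -0.7, -1.3]
width: 0.0253
t: 8.17
tool_pos: [0.5753, 0.0, 0.1014]
orientation: [0.617, 0.787, -0.0, -0.0]
ft_force: [0.3, 0.6, -1.9]
width: 0.0255
t 8.17 tcp [0.5753 0.     0.1014] w 0.0255 F [ 0.3  0.6 -1.9] q7 -0.14 toolx deg 103.9 zaxis [-0.  0. -1.]
delta tool mm [-0.7  0.5  1.4]
((0.5756283402442932, 0.0031104416120797396), 0.05379331856966019) 0.0973024139546114 1055
```

```bash
python3 -m crank '0 0 0 1 0;0 0 0 1 0;0 0 0 0 0;0 0 0 0 0;0 0 0 0 0';python3 d.py 0.576 -0.0005 0.1
```

```text
t: 8.63
tool_pos: [0.5755, -0.0, 0.1012]
orientation: [0.617, 0.787, -0.0, 0.0]
ft_force: [-4.6, -1.4, 11.8]
width: 0.0254
t 8.63 tcp [ 0.5755 -0.      0.1012] w 0.0254 F [-4.6 -1.4 11.8] q7 -0.14 toolx deg 103.9 zaxis [ 0.    -0.001 -1.   ]
delta tool mm [-0.6  0.4  1.2]
```

Contact at disc-on-rim height: the plug reaches 8 mm below, so it is inside the mouth. Releasing and lifting.

```bash
python3 -m crank '0.7 0 0 0 0;0.7 0 0 0 0;0.7 0 0 0 0;0.7 0 0 0 0;0.7 0 0 0 0';python3 -m crank '0.7 0 0 0 0;0.7 0 0 -10 0;0.7 0 0 -20 0;0.7 0 0 -20 0;0.7 0 0 -20 0';python3 -m crank '0.6 0 0 -20 0;0.6 -30 0 -10 -0.1;0.6 -30 0 0 -0.12;0.6 -20 0 0 -0.12;0.6 0 0 0 -0.12';python3 -m crank '0.6 0 0 0 -0.12;0.6 0 0 0 -0.12;0.6 0 0 0 -0.12;0.6 0 0 0 -0.12;0.6 0 0 0 -0.12';python3 -m crank '0.6 0 0 0 -0.12;0.6 0 0 0 -0.12;0.6 0 0 0 -0.12;0.6 0 0 0 -0.12;0.6 0 0 0 -0.12';python3 -m crank '0.6 0 0 0 -0.12;0.6 0 0 0 -0.12;0.6 0 0 0 -0.12;0.6 0 0 0 0;0.6 0 0 0 0'
python3 d.py 0.5815 0.109 0.18
python3 - <<'E'
from h import *
from m import hull
for n in("scene","top"):
    c=camera(n);P=cloud(c);z=P[...,2];cv2.imwrite(f"pics/{n}1.png",c["img"][...,::-1])
    near=np.hypot(P[...,0]-.576,P[...,1]-.002)<.075
    hsv=cv2.cvtColor(c["img"],cv2.COLOR_RGB2HSV)
    d=P[near&(z>.085)&(z<.108)&(hsv[...,1]<60)&(hsv[...,2]>90)]
    f=np.linalg.lstsq(np.c_[d[:,:2],np.ones(len(d))],d[:,2],rcond=None)[0]
    print(n,hull(d),np.median(d[:,2]),len(d),"tilt",f[:2].round(3))
    k=P[near&(z>.13)&(z<.15)];print("knob top",k.mean(0) if len(k) else 0,len(k))
    red=((hsv[...,0]<6)|(hsv[...,0]>174))&(hsv[...,1]>150)
    h=P[(np.hypot(P[...,0]-.576,P[...,1]-.002)<.15)&red&(z>.147)];print("handle",h.mean(0),len(h))
E
```

```text
t: 9.05
tool_pos: [0.5753, 0.0, 0.0994]
orientation: [0.617, 0.787, -0.0, -0.0]
ft_force: [-0.4, -1.3, -0.7]
width: 0.0567
t: 9.47
tool_pos: [0.5753, 0.0002, 0.1709]
orientation: [0.616, 0.787, 0.0, -0.0]
ft_force: [-0.6, -0.1, 0.4]
width: 0.0645
t: 9.88
tool_pos: [0.603, -0.0812, 0.2003]
orientation: [0.421, 0.907, -0.001, 0.001]
ft_force: [0.1, -0.9, 0.6]
width: 0.0553
t: 10.3
tool_pos: [0.6016, -0.0754, 0.2003]
orientation: [0.131, 0.991, -0.0, 0.0]
ft_force: [-0.0, 0.2, -0.8]
width: 0.0552
t: 10.72
tool_pos: [0.6016, -0.0754, 0.2003]
orientation: [-0.168, 0.986, -0.0, 0.0]
ft_force: [-0.2, -0.4, -1.0]
width: 0.0552
t: 11.13
tool_pos: [0.6015, -0.0755, 0.1999]
orientation: [-0.337, 0.942, 0.0, 0.0]
ft_force: [0.5, -0.8, 0.5]
width: 0.055
t 11.13 tcp [ 0.6015 -0.0755  0.1999] w 0.055 F [ 0.5 -0.8  0.5] q7 1.85 toolx deg -140.6 zaxis [-0.  0. -1.]
delta tool mm [-101.6  155.2   19.9]
scene ((0.5755066871643066, 0.0011596530675888062), 0.05538307502865791) 0.09726172199371842 1724 tilt [-0.004 -0.002]
knob top [0.57664353 0.00121571 0.13472984] 138
handle [0.59206776 0.0722564  0.19805124] 52
top ((0.5744788646697998, 0.0014949599280953407), 0.05399779602885246) 0.09588448960148072 1724 tilt [-0.003 -0.   ]
knob top [0.57394246 0.00116352 0.13369426] 158
handle [0.58032433 0.10799266 0.15224064] 43
```

View pics/scene1.png

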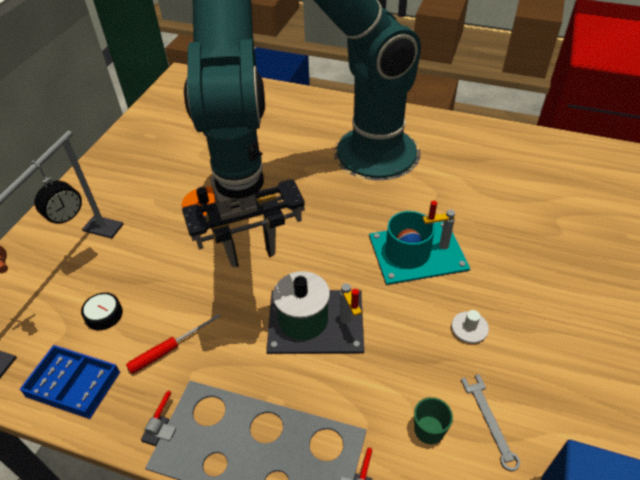

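The lid sits home: disc top at 96–97 mm, tilt under 0.3°, centre within 1–2 mm of the pot's axis. In the picture it lies flat at (302,295). Now the handle, at about (0.581, 0.109).

```bash
python3 -m crank '0.6 -15 23 0 0;0.6 -20 30 0 0;0.6 -20 30 0 0;0.6 -20 30 0 0;0.6 -15 23 0 0';python3 -m crank '0.6 -12 19 0 0;0.6 0 0 0 0;0.6 0 0 0 0;0.6 0 0 0 0;0.6 0 0 0 0';python3 d.py 0.581 0.109 0.119
```

```text
t: 11.65
tool_pos: [0.5834, 0.0901, 0.2002]
orientation: [-0.339, 0.941, 0.0, 0.0]
ft_force: [0.4, -0.2, -0.2]
width: 0.0549
t: 12.07
tool_pos: [0.5817, 0.1075, 0.1994]
orientation: [-0.337, 0.941, -0.0, -0.0]
ft_force: [0.8, 0.7, -0.0]
width: 0.0551
t 12.07 tcp [0.5817 0.1075 0.1994] w 0.0551 F [ 0.8  0.7 -0. ] q7 1.54 toolx deg -140.6 zaxis [-0.    -0.001 -1.   ]
delta tool mm [-0.5  1.7 80.4]
```

```bash
python3 -m crank '0.6 0 1.5 10 0;0.6 0 0 20 0;0.6 0 0 20 0;0.6 0 0 20 0;0.6 0 0 10 0';python3 -m crank '0.1 0 0 0 0;0 0 0 0 0;0 0 0 0 0;0 0 0 0 0;0 0 0 0 0';python3 -m crank '0 0 0 0 0;0 0 0 0 0;0 0 0 0 0;0 0 0 0 0;0 0 0 0 0';python3 d.py 0.581 0.109 0.119
```

```text
t: 12.48
tool_pos: [0.5791, 0.1085, 0.1164]
orientation: [-0.338, 0.941, 0.0, -0.002]
ft_force: [-0.3, 0.6, -0.3]
width: 0.055
t: 12.9
tool_pos: [0.581, 0.1105, 0.1206]
orientation: [-0.339, 0.941, -0.0, 0.001]
ft_force: [0.5, 0.2, 0.3]
width: 0.0236
t: 13.32
tool_pos: [0.581, 0.1103, 0.1202]
orientation: [-0.339, 0.941, -0.0, 0.001]
ft_force: [0.3, -1.3, 4.8]
width: 0.0132
t 13.32 tcp [0.581  0.1103 0.1202] w 0.0132 F [ 0.3 -1.3  4.8] q7 1.47 toolx deg -140.4 zaxis [ 0.001 -0.    -1.   ]
delta tool mm [ 0.8 -1.   1.2]
```

```bash
python3 -m crank '0 0.3 -5 0 0.12;0 0.3 -5 0 0.12;0 0.3 -5 0 0.12;0 0.3 -5 0 0.12;0 0 0 0 0'; python3 d.py 0.59 0.08 0.12
```

```text
t: 13.73
tool_pos: [0.5901, 0.0919, 0.1202]
orientation: [-0.103, 0.995, -0.0, 0.001]
ft_force: [2.8, -0.5, 4.0]
width: 0.0132
t 13.73 tcp [0.5901 0.0919 0.1202] w 0.0132 F [ 2.8 -0.5  4. ] q7 1.09 toolx deg -168.1 zaxis [ 0.002 -0.    -1.   ]
delta tool mm [  2.6 -11.6   0.2]
```

```bash
python3 -m crank '0 0.3 -5 0 0.12;0 0.3 -5 0 0.12;0 0.3 -5 0 0.12;0 0.3 -5 0 0.12;0 0.3 -5 0 0.12'; python3 -m crank '0 0.3 -5 0 0.12;0 0.3 -5 0 0.12;0 0.3 -5 0 0.12;0 0.3 -5 0 0.12;0 0 0 0 0'; python3 d.py 0.5617 0.0436 0.12
```

```text
t: 14.15
tool_pos: [0.5884, 0.0678, 0.1202]
orientation: [0.194, 0.981, 0.001, 0.002]
ft_force: [4.0, -1.1, 3.0]
width: 0.0132
t: 14.57
tool_pos: [0.576, 0.0504, 0.1202]
orientation: [0.421, 0.907, -0.0, 0.001]
ft_force: [4.3, -4.1, 2.7]
width: 0.0132
t 14.57 tcp [0.576  0.0504 0.1202] w 0.0132 F [ 4.3 -4.1  2.7] q7 0.22 toolx deg 130.2 zaxis [ 0.002 -0.002 -1.   ]
delta tool mm [  4.  -15.4   0.2]
```

```bash
python3 -m crank '0 0.3 -5 0 0.12;0 0.3 -5 0 0.12;0 0.3 -5 0 0.12;0 0 -1 0 0.02;0 0 0 0 0'; python3 d.py 0.5617 0.0436 0.12
```

```text
t: 14.98
tool_pos: [0.5622, 0.0427, 0.1202]
orientation: [0.583, 0.812, -0.0, 0.001]
ft_force: [2.5, -3.9, 6.3]
width: 0.0132
t 14.98 tcp [0.5622 0.0427 0.1202] w 0.0132 F [ 2.5 -3.9  6.3] q7 -0.1 toolx deg 108.7 zaxis [ 0.002 -0.002 -1.   ]
delta tool mm [ 1.  -0.2  0.2]
```

```bash
python3 -m crank '0 0 -1 0 0.02;0.4 0 0 0 0;0.4 0 0 0 0;0.4 0 0 0 0;0.4 0 0 0 0'; python3 -m crank '0.4 0 0 0 0;0.4 0 0 -10 0;0.4 0 0 -20 0;0.4 0 0 -25 0;0.4 0 0 -25 0'; python3 -m crank '0.4 0 0 -20 0;0.4 -30 0 0 0;0.4 -35 0 0 0;0.4 -40 0 0 0;0.4 -40 0 0 0';python3 -m crank '0.4 -30 0 0 0;0.4 0 0 0 0;0.4 0 0 0 0;0.4 0 0 0 0;0.4 0 0 0 0'
python3 d.py 0.5617 0.0436 0.12
python3 - <<'E'
from h import *
from m import hull
for n in("scene","top"):
    c=camera(n);P=cloud(c);z=P[...,2];cv2.imwrite(f"pics/{n}2.png",c["img"][...,::-1])
    r=np.hypot(P[...,0]-.576,P[...,1]-.002)
    hsv=cv2.cvtColor(c["img"],cv2.COLOR_RGB2HSV)
    d=P[(r<.06)&(z>.085)&(z<.102)&(hsv[...,1]<60)&(hsv[...,2]>90)]
    f=np.linalg.lstsq(np.c_[d[:,:2],np.ones(len(d))],d[:,2],rcond=None)[0]
    print(n,hull(d),np.median(d[:,2]),len(d),"tilt",f[:2].round(3))
    red=((hsv[...,0]<6)|(hsv[...,0]>174))&(hsv[...,1]>150)
    h=P[(r<.15)&red&(z>.147)&(z<.165)].mean(0)
    a=h[:2]-[.5486,.0835];b=np.array([.5755,.0015])-[.5486,.0835]
    print("handle",h,np.hypot(*a),"angle",np.arctan2(a[1],a[0])-np.arctan2(b[1],b[0]))
E
```

```text
t: 15.4
tool_pos: [0.5593, 0.0443, 0.1189]
orientation: [0.592, 0.806, -0.0, -0.001]
ft_force: [0.2, -0.1, -0.5]
width: 0.0359
t: 15.82
tool_pos: [0.5598, 0.044, 0.2007]
orientation: [0.592, 0.806, -0.0, -0.001]
ft_force: [0.9, 0.3, 0.8]
width: 0.0366
t: 16.23
tool_pos: [0.6038, -0.0956, 0.2208]
orientation: [0.592, 0.806, 0.0, 0.001]
ft_force: [0.1, 0.4, -0.2]
width: 0.0367
t: 16.65
tool_pos: [0.6122, -0.1211, 0.22]
orientation: [0.591, 0.806, 0.0, -0.0]
ft_force: [-0.3, -0.5, -0.1]
width: 0.0367
t 16.65 tcp [ 0.6122 -0.1211  0.22  ] w 0.0367 F [-0.3 -0.5 -0.1] q7 0.24 toolx deg 107.5 zaxis [ 0.     0.001 -1.   ]
delta tool mm [172.2   1.3 100.2]
scene ((0.5758876204490662, 0.0004921409417875111), 0.05498530715703964) 0.09724838521026699 1574 tilt [-0.002 -0.004]
handle [0.5641588  0.04302179 0.15273072] 0.043365444631713136 angle 0.049977303454656674
top ((0.5745961666107178, 0.0007954555912874639), 0.05400790274143219) 0.09590673282649986 2186 tilt [ 0. -0.]
handle [0.56036814 0.04161077 0.1519008 ] 0.043510877833227816 angle -0.04311165603674927
```

```bash
python3 -c "
import cv2;a=cv2.imread('pics/top2.png')[120:260,240:400];b=cv2.imread('pics/scene2.png')[240:380,230:390]
import numpy as np;cv2.imwrite('pics/end.png',cv2.resize(np.hstack([a,b]),None,fx=2.5,fy=2.5))"
```

```text
(no output)
```

View pics/end.png

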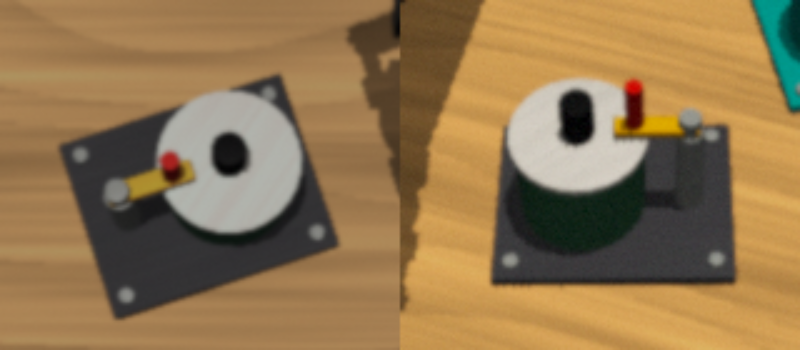

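The lid is flat on the pot, with the yellow arm over it pointing at the knob. The gripper is clear of everything. Handing in.

```bash
python3 -c "
from station import sign_off; print(sign_off())"
```

```text
the job is handed in; nothing more can be done
None
```

The large aluminium lid is fully home on the green pot, and the yellow hold-down arm is swung over it and released. I handed the job in at about 17 s on the robot's clock.

- **Lid:** In the last images the disc top was 96–97 mm high, against 96 mm when home. Its tilt was under 0.3°, and its centre was within about 2 mm of the pot's axis.
- **Hold-down:** The two cameras read its angle as +0.05 and −0.04 rad, so it is at about 0 and inside the 0.17 rad limit. They differ by about 0.09 rad, which is about 4 mm at the handle and roughly what two views with 2 mm calibration would give.
- **Gripper:** It ended open, about 0.12 m from the pot's axis and above everything, with forces near zero.
- **Forces on the way:** The largest reading, about 13 N, came when the lid met the rim.
- **Checks that disagreed:**
  - While I carried the lid, one reading taken before the arm had settled made me over-correct sideways by about 6 mm. I fixed that before lowering it.
  - After I released the lid, the scene camera's handle reading was wrong (z 0.198 m, most likely red pixels matched on the robot). I used the top camera's value, which agreed with the earlier one.

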